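# Load a ceramic spacer into a gauge booth through its sprung dust flap

### The job

Take the push stick out of its cradle and with it push the white ceramic spacer along the lane, in through the booth's sprung dust flap, until it is pressed firmly home against the rubber buffer inside. The stop that carries the buffer is set to a different depth for each job, so feel for it and press gently: ceramic is brittle. Then draw the stick out so that the flap shuts behind the spacer, lay the stick back in its cradle, and leave the other wheel parts where they are.

Things in the scene. Friction and masses are not known exactly. Their poses are not given: they have to be found in the camera images.
- booth: Gauge booth, fixed: box 180 wide, 210 long, 134 mm high, 6 mm aluminium front plate, clear sides and roof. Origin on the bench (z = 0) under the port, at the plate's inner face; x = the way in, level, along the lane; z up. The port is 59 mm wide and 40 mm high above the lane's deck, which lies 12 mm above the bench.
- lane_mouth (a point): Open outer end of the lane, on its deck, mid-width, 110 mm before the port (booth axes). The lane runs straight from here through the port: deck 12 mm above the bench, 84 mm wide outside, with white guide rails 10 mm high and 59 mm apart that keep the spacer in line.
- stop_slot (a point): Middle of the slot in the deck inside the booth, 120 mm past the port (booth axes). The stop, a steel angle with an orange rubber buffer (40 mm wide), is clamped here and not measured: the buffer's face is 0 to 20 mm before or after this point. It yields about 0.3 mm per N, up to 8 mm. Home = the stick presses the spacer on it with 4 N or more for 0.2 s; it may then spring back a little.
- flap (a joint): Black dust flap, 57 wide, 37 long, 4 mm thick, on a sprung hinge along the top of the port (40 mm above the deck); opens inwards only: 0 rad = shut (hanging straight down), up to 1.5 rad as it swings in and up. Its spring shuts it. Opening it with the spacer takes 1 to 3 N; it drags lightly on what passes beneath.
- spacer_center (a point): White ceramic spacer ring, loose, 56 mm outside, 34 mm inside, 18 mm high, about 0.11 kg; the point is its centre, 9 mm above the deck. It starts flat in the lane outside the booth, its near edge 20 to 45 mm in from the lane's mouth. Sliding it on the deck takes about 1 N. It chips if pushed with more than 15 N.
- stick_grip (a point): Push stick, loose, 0.12 kg: black bar 16 wide, 12 mm high, yellow grip block near its back end, 36 long (x), 22 wide (y), 36 mm high (z). The point is the block's centre, 12 mm above the bar's centre line (undersides flush). x runs along the bar to its tip, y across (grasp the two y faces). The tip, a rubber pad 30 wide and 12 mm high, has its flat front face 210 mm ahead of this point.
- stick_tip (a point): Centre of the flat front face of the push stick's tip pad, on the bar's centre line; axes as those of the stick.
- cradle_home (a point): Cradle, fixed: two white forks 45 and 155 mm ahead (x) of this point take the bar from above; cheeks 44 mm above the bench, about 3 mm free each side of the bar, more at the top. The point is where the grip block's centre is (42 mm above the bench) when the stick lies in the cradle, the bar's underside 24 mm above the bench; x = the way the tip points, z up.
- hub: Brushed titanium flywheel hub, 90 mm across, 40 mm high; origin under its centre. Leave it alone.
- stator: Gold-plated motor stator ring, 80 mm across, 16 mm high; origin under its centre. Leave it alone.
- cap_a: Black delrin bearing cap, 54 mm across, 17 mm high; origin under its centre. Leave it alone.
- cap_b: Second black delrin bearing cap, the same size. Leave it alone.

How it is judged:
On the way:
1. the spacer, inside the booth, is pressed on the buffer by the stick with 4 N or more (contact force between stick and spacer above 4 N and x of spacer_center in the frame of booth above 0.068 m and x of stick_tip in the frame of booth above 0.035 m), for 0.2 s.
At the end, for the whole second after the job is handed in: spacer flat inside the booth, centre 64 mm or more past the flap; flap shut (under 0.06 rad); stick lying in both forks of its cradle, tip the right way, grip within 12 mm of home along the bar, not over 4 mm high at the grip or 6 mm at the tip; all released, at rest (x of spacer_center in the frame of booth above 0.064 m and angle between spacer_center's own z axis and vertical below 0.1 rad and value of joint flap below 0.06 rad and x of stick_grip in the frame of cradle_home between -0.012 and 0.012 m and distance between stick_grip and cradle_home below 0.015 m and z of stick_grip in the frame of cradle_home below 0.004 m and z of stick_tip in the frame of cradle_home below -0.006 m and x of stick_tip in the frame of cradle_home above 0.19 m and angle between the x axis of stick_grip and the x axis of cradle_home, either way round below 0.08 rad and linear speed of each of spacer, stick below 0.02 m/s); the robot touches nothing.
It fails at once if the stick pushes the spacer with more than 15 N (contact force between stick and spacer above 15 N).
It fails at once if another wheel part is moved by more than 10 mm (distance of any of hub, stator, cap_a, cap_b from where it was at the start of the episode above 0.01 m).
It also fails if it takes over 67 s, if anything falls off the work surface, if the arm or the gripper's body presses on something with over 40 N, if the wrist force passes 120 N, or if a joint passes its speed limit or range.

### The arm

A 6-joint arm with a two-finger parallel gripper is mounted at the origin on the work surface. World frame = base frame: x ahead of the robot, y to its left, z up, the work surface at z = 0. Lengths are in m, angles in rad, forces in N, time in s.
With the tool pointing down it reaches from about 0.35 to 0.85 m from the base axis. Payload 8.1 kg.
Tool frame: the origin (TCP) lies at the very end of the fingers, on their centre line; the grasp point (between the pads) lies 19 mm behind it; z points along the fingers, x is the direction in which the jaws open and shut, and the axes are right-handed (so a half turn about z gives the same grasp; the last joint's range is limited). The gripper opens to 85 mm and grips with 20 to 120 N. Pads are 22 mm wide; open, the fingers measure 114 mm over their backs; the gripper's body (76 mm by 85 mm) begins 54 mm behind the grasp point. The pads swing forward as they close: fully open they stand 13 mm farther back than shut.
Start: joints at [1.179, 0.13, 1.488, -0, 1.523, -0.085], TCP at [0.181, 0.572, 0.231] pointing down, gripper open.
Joint ranges: [-2.96, 2.96], [-0.89, 2.26], [0.02, 2.5], [-1.34, 4.48], [0, 2.73], [-2.66, 2.66]. Speed limits (rad/s): [2.39, 2.39, 2.79, 3.14, 3.14, 3.14].

### API

Orientations are given as a unit quaternion [x, y, z, w].
In Python, from rig import robot, fingers, solve_ik, viewer gives the robot as it stands. The module is installed in compiled form; this text tells all that it offers. Calls block until the motion is done:
- robot.move_to(position, orientation): joint-space move of the TCP to a pose.
- robot.move_l(position, feed=0.15, rotation=None, guard=None): straight line of the TCP; rotation=None keeps the orientation; feed is the mean speed in m/s. With guard (N) it stops when the force on the tool has changed by that much, and returns True; else False.
- robot.set_joints(angles): joint-space move.
- fingers.let_go() and fingers.grasp(): open the fingers fully, or close them until they stop; the grip force is fixed at half the most.
- robot.sleep(seconds).
- solve_ik(position, orientation): joint angles nearest the present ones, or None.
- robot.read_state(): the state.
- viewer.snapshot(name): name is "scene" or "top" or "wrist"; returns a dict with "image" (420x560x3 uint8, blue, green, red), "range_z" (420x560 float32, m along the optical axis (not along the pixel's ray), 0 where there is no reading), "fovy" (degrees; the focal length in pixels is half the picture's height over the tangent of half this angle, whatever the lens; pixels are square), "cx", "cy" (the principal point, pixels), "xyz" and "rotation" of the camera in the world. Camera axes: x right, y down, z forward; pixel columns grow to the right and rows downward; lengths in m; the calibration is good to about 2 mm. A picture is of the moment at which its call begins.
A pose or a line that the arm cannot do raises robot.IKError and nothing moves.
- robot.job_done(): hands the job in, once; it reports no verdict.
The state is a dict: "clock": time; "joints": joint angles; "joint_velocities": joint speeds; "effort": joint torques, N m; "tcp_pos": TCP position; "orientation": TCP orientation; "force": force on the tool from outside, world axes, zero at the start; "torque": the same for the moment, N m; "width": finger opening in m.
Only numpy, scipy, OpenCV 4.12 (cv2) and the standard library are available. Lean on these libraries where they do the work, as an engineer would, in place of code of your own. Each camera call takes 0.05 s, during which the arm holds its last target. There are 200 camera calls.

## Working session

There is one attempt and no reset: what is moved stays moved. The work goes in short steps, each a Python script; the robot and the scene stay as the last script left them, time stands still between calls to the robot, and variables do not carry over. Pictures are saved under pics/ and viewed, about 8 in all and at most 12, crops included, and the job is handed in when it is done.

```bash
mkdir -p pics; cat > h.py <<'E'
import numpy as np, cv2
from rig import robot, fingers, solve_ik, viewer
from scipy.spatial.transform import Rotation as R
def snap(n,f):
    s=viewer.snapshot(n); cv2.imwrite(f'pics/{f}.png',s['image']); np.savez(f'{f}.npz',**{k:np.array(v) for k,v in s.items()}); return s
def cloud(s):
    z=s['range_z']; h,w=z.shape; f=h/2/np.tan(np.radians(float(s['fovy']))/2)
    u,v=np.meshgrid(np.arange(w),np.arange(h))
    P=np.stack([(u-s['cx'])/f*z,(v-s['cy'])/f*z,z],-1)
    r=np.array(s['rotation']); r=r if r.shape==(3,3) else R.from_quat(r).as_matrix()
    return P@r.T+s['xyz']
E
python3 - <<'E'
from h import *
for n in ('top','scene'):
    s=snap(n,n+'0'); print(n,s['fovy'],s['cx'],s['cy'],s['xyz'],s['rotation'])
    P=cloud(s); print(P[210,280],P[100,100])
print(robot.read_state())
E
```

```text
top 56.6307535916532 283.6636291175619 207.65044207217574 [ 0.50839527 -0.03354944  0.91582186] [ 0.71586214 -0.69619218  0.04819483 -0.02313224]
[ 5.95788444e-01 -5.63474150e-02  1.81419665e-07] [ 0.84720922  0.38098621 -0.00092265]
scene 57.79414713740745 279.07390888870464 207.86989472939777 [ 0.98606298 -0.41240003  0.85147201] [ 0.88648014  0.35947445 -0.10729595 -0.27095879]
[ 0.59799772 -0.00230263  0.00063993] [-0.13232326 -0.10423624  0.00180791]
{'clock': 0.1, 'joints': array([ 1.17860651e+00,  1.31078009e-01,  1.48919341e+00,  1.54314634e-05,
        1.52300967e+00, -8.54069172e-02]), 'joint_velocities': array([ 0.00015662, -0.00234377, -0.00347354,  0.00033072,  0.00194012,
        0.00027518]), 'effort': array([ 1.61020813e-03, -5.70957720e+01, -5.01939690e+01, -6.96659208e-05,
        8.24944640e-03, -3.01557179e-05]), 'tcp_pos': array([0.18097908, 0.57152375, 0.23034125]), 'orientation': array([ 8.06843571e-01,  5.90764538e-01, -7.25219511e-04,  4.32229092e-04]), 'force': array([-0.18494981, -0.2799756 ,  0.65166888]), 'torque': array([-0.02470116, -0.01555971, -0.00220126]), 'width': 0.08569669589419028}
```

View pics/top0.png

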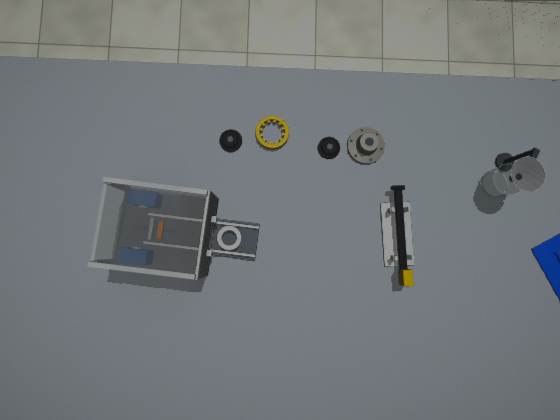

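View pics/scene0.png

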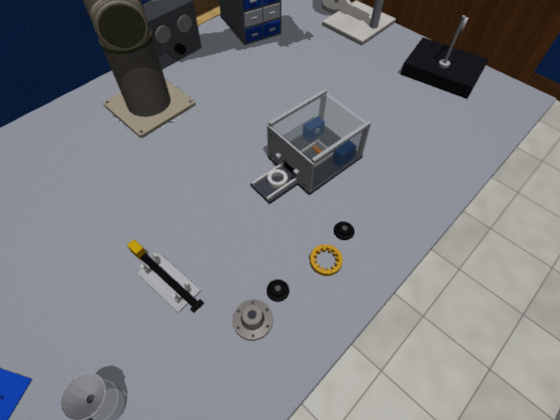

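The top view shows the stick in its cradle with the grip at about (407,278) and the tip at (398,188), pointing +x. The lane mouth is at about (258,240), the spacer at (229,238), and the booth lies to the left (+y). The scene view agrees. Next I'll take measurements from the top cloud.

```bash
cat > m.py <<'E'
from h import *
s=dict(np.load('top0.npz')); P=cloud(s); I=s['image'].astype(int); z=P[...,2]
b,g,r=I[...,0],I[...,1],I[...,2]
U,V=np.meshgrid(np.arange(560),np.arange(420))
def box(u0,u1,v0,v1): return (U>=u0)&(U<u1)&(V>=v0)&(V<v1)
def line(m):
    q=P[m]; c=np.median(q,0); d=np.linalg.svd(q[:,:2]-q[:,:2].mean(0),full_matrices=False)[2][0]; return q.mean(0),np.degrees(np.arctan2(d[1],d[0]))
y=box(390,425,260,295)&(r>120)&(b<80)&(z>.05); q=P[y]; print('yellow',len(q),q.mean(0),q.min(0),q.max(0))
bar=box(385,420,200,262)&(z>.028)&(r<60)&(z<.042); print('bar',bar.sum(),line(bar))
pad=box(385,412,180,192)&(z>.02); print('pad',P[pad].mean(0),P[pad].min(0),P[pad].max(0))
sp=box(212,250,222,255)&(r>150)&(z>.025)&(z<.036); q=P[sp]; print('spacer',len(q),q.mean(0),(q.min(0)+q.max(0))/2,np.ptp(q,axis=0))
for nm,m in (('railhi',box(216,262,215,226)),('raillo',box(212,260,248,260))):
    k=m&(r>140)&(z>.014)&(z<.03); print(nm,k.sum(),line(k),P[k].min(0),P[k].max(0))
deck=box(214,264,214,262)&(z>.006)&(z<.028); q=P[deck]; rc=cv2.minAreaRect(q[:,:2].astype(np.float32)); print('deck',rc)
for a,c in ((box(190,222,185,280),'plate'),):
    k=a&(z>.12); print(c,k.sum(),line(k),P[k].min(0),P[k].max(0))
k=box(90,212,175,282)&(z>.12); print('boothtop',cv2.minAreaRect(P[k][:,:2].astype(np.float32)))
k=box(152,168,215,245)&(r>120)&(b<80); print('buffer',P[k].mean(0) if k.any() else None, P[k].min(0),P[k].max(0))
for nm,bb in (('hub',box(345,388,125,168)),('capb',box(316,343,135,162)),('st',box(253,291,114,152)),('capa',box(218,244,127,154))):
    k=bb&(z>.006); print(nm,(P[k].min(0)+P[k].max(0))/2)
cv2.imwrite('pics/lane.png',cv2.resize(s['image'][165:295,85:275],None,fx=4,fy=4,interpolation=cv2.INTER_CUBIC))
E
python3 m.py
```

```text
yellow 149 [ 0.44976446 -0.33959234  0.05865109] [ 0.43299743 -0.35001622  0.05400296] [ 0.46608655 -0.32893175  0.0628695 ]
bar 472 (array([ 0.55366829, -0.33178583,  0.03427437]), np.float64(-176.12492459778105))
pad [ 0.65063967 -0.32215808  0.04456024] [ 0.50839527 -0.34124013  0.02937562] [ 0.65910751 -0.03354944  0.91582186]
spacer 166 [0.52683295 0.05745495 0.02884599] [0.5263101  0.05800483 0.02968499] [0.04978452 0.05000669 0.00903269]
railhi 53 (array([0.55903859, 0.05453078, 0.02087724]), np.float64(-94.31989692817089)) [0.55624825 0.01430869 0.01765392] [0.56260117 0.08741297 0.02295294]
raillo 90 (array([0.49431524, 0.04831757, 0.02155921]), np.float64(83.24901600266882)) [4.86901649e-01 4.43448926e-04 1.78452820e-02] [0.50388238 0.09371992 0.0298421 ]
deck ((0.5300021767616272, 0.04756884276866913), (0.1049482673406601, 0.0921713262796402), 84.24974060058594)
plate 1316 (array([0.54413031, 0.11038143, 0.13733214]), np.float64(179.59566172326248)) [ 0.44122735 -0.03354944  0.1200791 ] [0.62263361 0.12886417 0.91582186]
boothtop ((0.5343261361122131, 0.13833820819854736), (0.34716784954071045, 0.1803995668888092), 84.48617553710938)
buffer [0.53276206 0.18345573 0.13280486] [0.52827143 0.18259296 0.13198256] [0.54025695 0.18414685 0.13356323]
hub [ 0.65554251 -0.16752587  0.46092779]
capb [ 0.64024255 -0.11350785  0.460919  ]
st [ 0.66500358 -0.0309738   0.46092637]
capa [0.64572226 0.02869669 0.46092673]
```

```bash
cat >> h.py <<'E'
def ori(a): return (R.from_euler('z',a,degrees=True)*R.from_euler('x',180,degrees=True)).as_quat()
E
python3 - <<'E'
from h import *
robot.move_to([0.53,-0.02,0.30],ori(-5.7)); s=snap('wrist','w1')
robot.move_to([0.45,-0.34,0.22],ori(-86.1)); s2=snap('wrist','w2')
for x in (s,s2): print(x['fovy'],x['cx'],x['cy'],x['xyz'],R.from_quat(x['rotation']).as_matrix()[:,2])
print(robot.read_state()['clock'],robot.read_state()['tcp_pos'])
cv2.imwrite('pics/w12.png',np.hstack([cv2.resize(x['image'],None,fx=.71,fy=.71,interpolation=cv2.INTER_AREA) for x in (s,s2)]))
E
```

```text
68.82004784201675 282.28375437744467 204.48215012642348 [0.53789632 0.05774141 0.44209243] [-0.02985777 -0.30294096 -0.95254149]
68.82004784201675 282.28375437744467 204.48215012642348 [ 0.52865142 -0.33444039  0.36264495] [-0.30318278 -0.02144041 -0.95269119]
3.9333 [ 0.45091313 -0.33911191  0.22053657]
```

View pics/w12.png

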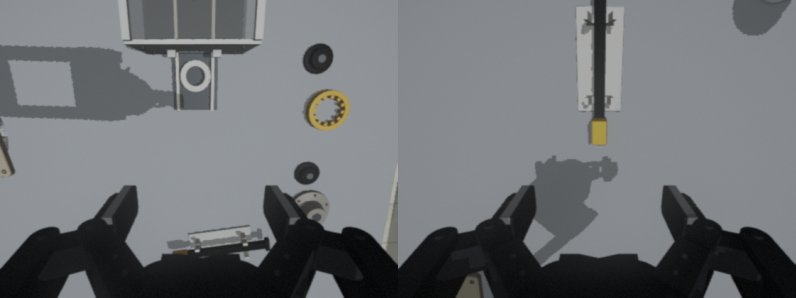

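The left wrist picture shows the spacer at about (196,76) in the lane, with the lane mouth at about (195,108). The right one shows the yellow grip at about (599,132) and the bar running up from it. I'll compute poses from these clouds.

```bash
cat > m2.py <<'E'
from h import *
U,V=np.meshgrid(np.arange(560),np.arange(420))
def box(u0,u1,v0,v1): return (U>=u0)&(U<u1)&(V>=v0)&(V<v1)
def ang(q):
    d=np.linalg.svd(q[:,:2]-q[:,:2].mean(0),full_matrices=False)[2][0]; return np.degrees(np.arctan2(d[1],d[0]))%180
s=dict(np.load('w1.npz')); P=cloud(s); I=s['image'].astype(int); z=P[...,2]; b,g,r=I.transpose(2,0,1)
k=box(250,302,80,135)&(r>140)&(z>.026)&(z<.034); q=P[k]
(c,rad)=cv2.minEnclosingCircle(q[:,:2].astype(np.float32)); print('spacer',len(q),c,rad,np.median(q[:,2]))
for n,bb in (('L',box(240,258,78,160)),('R',box(292,310,78,160))):
    k=bb&(r>130)&(z>.017)&(z<.026); q=P[k]; print('rail',n,len(q),q.mean(0),ang(q),q[:,1].min(),q[:,1].max())
k=box(235,315,78,165)&(z>.006)&(z<.026); print('deck',cv2.minAreaRect(P[k][:,:2].astype(np.float32)))
k=box(160,390,40,75)&(z>.125)&(z<.145); print('platetop',k.sum(),P[k].mean(0),ang(P[k]),P[k].min(0),P[k].max(0))
s=dict(np.load('w2.npz')); P=cloud(s); I=s['image'].astype(int); z=P[...,2]; b,g,r=I.transpose(2,0,1)
k=box(265,305,160,215)&(r>110)&(b<80)&(z>.055)&(z<.066); q=P[k]; print('grip',len(q),cv2.minAreaRect(q[:,:2].astype(np.float32)),np.median(q[:,2]))
k=box(268,300,0,165)&(r<70)&(z>.03)&(z<.042); q=P[k]; print('bar',len(q),q.mean(0),ang(q))
k=box(245,320,5,160)&(r>140)&(z>.002)&(z<.024); print('cradle base',k.sum(),cv2.minAreaRect(P[k][:,:2].astype(np.float32)),np.median(z[k]))
E
python3 m2.py
```

```text
spacer 887 (0.5285686254501343, 0.058037422597408295) 0.02729884162545204 0.02945787264632843
rail L 293 [0.49456829 0.0533154  0.02146694] 84.15897258418357 -0.00124262567784654 0.09628704072152416
rail R 326 [0.55846121 0.0401971  0.02145606] 84.45115661952224 -0.007736849838201984 0.08994708518372765
deck ((0.5263599157333374, 0.04472219571471214), (0.09919451177120209, 0.08407479524612427), 84.44839477539062)
platetop 4537 [0.53205169 0.10686197 0.13265662] 174.4023089728637 [0.44182399 0.08975134 0.12500604] [0.62163394 0.12335258 0.14160455]
grip 684 ((0.45075497031211853, -0.34069377183914185), (0.0351874902844429, 0.02056276425719261), 3.6745431423187256) 0.05953051785905425
bar 2473 [ 0.55301948 -0.33389697  0.03557571] 3.757021710990358
cradle base 5377 ((0.5492523908615112, -0.33458366990089417), (0.14876030385494232, 0.06951811909675598), 3.7905797958374023) 0.005610803078257398
```

```bash
cat >> h.py <<'E'
HD=3.75; GP=np.array([0.4508,-0.3407]); TH=84.4; TZ=0.026
u=np.array([np.cos(np.radians(TH)),np.sin(np.radians(TH))]); MO=np.array([0.5216,-0.0047])
def at(s,z,off=0): # TCP for tip at s m from the mouth
    return [*(MO+(s-0.210)*u+off*np.array([-u[1],u[0]])),z]
def st(*k):
    r=robot.read_state(); print(round(r['clock'],2),r['tcp_pos'].round(4),'F',r['force'].round(2),'w',round(r['width'],4),*k); return r
E
python3 - <<'E'
from h import *
o=ori(HD-90)
robot.move_l([*GP,0.06],rotation=o); robot.move_l([*GP,TZ],feed=.08); robot.sleep(.2); st()
fingers.grasp(); st('grasped')
robot.move_l([*GP,0.13],feed=.12); st()
robot.move_to(at(-.02,.13),ori(TH-90)); robot.sleep(.3); st()
s=snap('wrist','w3'); t=snap('scene','s3')
cv2.imwrite('pics/c3.png',np.hstack([cv2.resize(x['image'],None,fx=.71,fy=.71,interpolation=cv2.INTER_AREA) for x in (s,t)]))
E
```

```text
5.92 [ 0.4512 -0.3411  0.0266] F [-0.09 -0.43 -0.02] w 0.0853
6.53 [ 0.4509 -0.3407  0.0262] F [-0.84  0.86  2.81] w 0.0212 grasped
7.54 [ 0.4502 -0.3402  0.1289] F [-0.93 -0.04 -0.67] w 0.0211
8.95 [ 0.499  -0.2339  0.13  ] F [ 0.11 -0.59 -0.78] w 0.0213
```

View pics/c3.png

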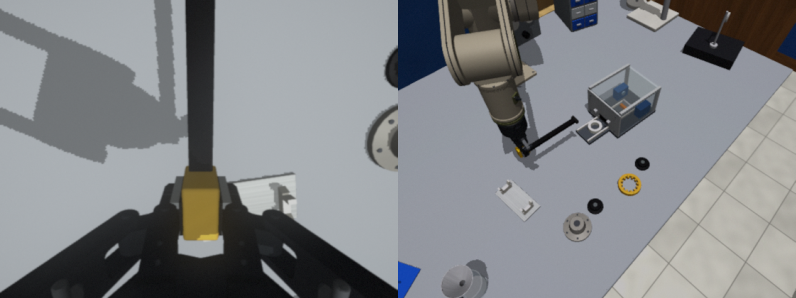

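The stick is held between the pads at (200,200) in the wrist view and points at the lane in the scene view. I'll now measure its droop, heading and tip.

```bash
cat > m3.py <<'E'
from h import *
def fit(names,zr,tag):
    n=np.array([-u[1],u[0]])
    for nm in names:
        s=snap(nm,tag+nm); P=cloud(s); I=s['image'].astype(int)
        tcp=robot.read_state()['tcp_pos']
        a=(P[...,:2]-tcp[:2])@u; l=(P[...,:2]-tcp[:2])@n
        m=(a>.03)&(a<.225)&(abs(l)<.03)&(P[...,2]>zr[0])&(P[...,2]<zr[1])&(I.max(-1)<90)
        k=m&(a<.195)&(abs(l)<.012)
        if k.sum()<20: print(nm,'few'); continue
        pz=np.polyfit(a[k],P[...,2][k],1); pl=np.polyfit(a[k],l[k],1)
        print(nm,k.sum(),'slope deg',np.degrees(np.arctan(pz[0])).round(2),'z@0,.21 rel tcp',(np.polyval(pz,[0,.21])-tcp[2]).round(4),'lat@0,.21',np.polyval(pl,[0,.21]).round(4),'amax',a[m].max().round(4))
if __name__=='__main__':
    fit(('wrist','top','scene'),(.09,.17),'x'); st()
E
python3 m3.py
```

```text
wrist 7998 slope deg -0.0 z@0,.21 rel tcp [0.0094 0.0094] lat@0,.21 [-0.0002  0.0002] amax 0.1158
top 665 slope deg 0.16 z@0,.21 rel tcp [0.0081 0.0087] lat@0,.21 [0.0007 0.0007] amax 0.2093
scene 530 slope deg 0.11 z@0,.21 rel tcp [0.0087 0.0091] lat@0,.21 [-0.0037 -0.003 ] amax 0.2086
9.2 [ 0.4991 -0.2337  0.13  ] F [-1.18 -0.22 -1.48] w 0.0211
```

```bash
python3 - <<'E'
from h import *
Z=.0185
robot.move_l(at(-.02,Z),feed=.1); robot.sleep(.2); st('low')
print(robot.move_l(at(.028,Z),feed=.08,guard=6)); st()
print(robot.move_l(at(.060,Z),feed=.03,guard=6)); st()
print(robot.move_l(at(.100,Z),feed=.03,guard=6)); st()
s=snap('wrist','w4'); t=snap('scene','s4')
cv2.imwrite('pics/c4.png',np.hstack([cv2.resize(s['image'],None,fx=.71,fy=.71,interpolation=cv2.INTER_AREA),cv2.resize(t['image'][60:270,240:520],(398,298))]))
E
```

```text
10.67 [ 0.4996 -0.2339  0.0192] F [ 0.48 -0.63 -0.84] w 0.0211 low
False
11.42 [ 0.504  -0.1858  0.0186] F [-0.07  0.68 -2.18] w 0.021
False
12.63 [ 0.5069 -0.1539  0.0185] F [-0.33 -0.64 -1.4 ] w 0.021
False
14.12 [ 0.5108 -0.1141  0.0184] F [-0.31 -2.3  -0.45] w 0.0212
```

View pics/c4.png

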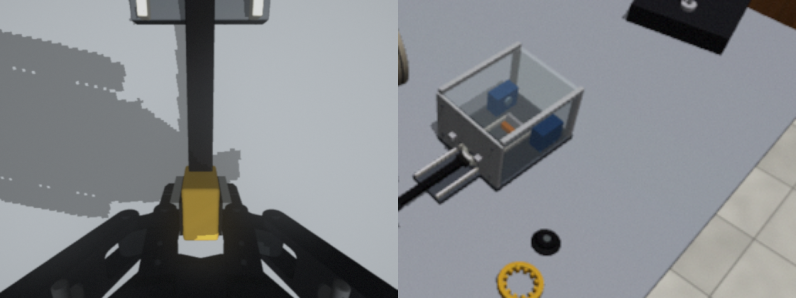

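The stick is centred in the lane in the wrist view, and the spacer is entering the port at about (468,155) in the scene crop. I'll carry on and feel for the buffer.

```bash
python3 - <<'E'
from h import *
Z=.0185
def prog(): return (robot.read_state()['tcp_pos'][:2]-MO)@u+.21
g=robot.move_l(at(.148,Z),feed=.03,guard=6); st(g,prog())
if not g:
    g=robot.move_l(at(.205,Z),feed=.012,guard=5.5); st(g,prog())
for i in range(8):
    F=np.mean([(robot.read_state()['force'][:2]@u,robot.sleep(.02))[0] for _ in range(8)]); print('Fu',F.round(2),prog().round(4))
E
```

```text
15.97 [ 0.5154 -0.0663  0.0183] F [-1.35 -1.52 -4.26] w 0.0208 False 0.14803950120801476
17.7 [ 0.5162 -0.0543  0.0179] F [ 1.04 -2.77 -2.91] w 0.0215 True 0.16013497336393598
Fu -3.09 0.1599
Fu -2.95 0.1599
Fu -2.83 0.1599
Fu -3.43 0.1599
Fu -3.27 0.1599
Fu -3.84 0.1599
Fu -3.75 0.1599
Fu -3.76 0.1599
```

```bash
python3 - <<'E'
from h import *
Z=.0185
def prog(): return (robot.read_state()['tcp_pos'][:2]-MO)@u+.21
s=.1601
for i in range(14):
    s+=.0006; robot.move_l(at(s,Z),feed=.006)
    f=np.array([(robot.read_state()['force'],robot.sleep(.02))[0] for _ in range(12)]).mean(0); F=-(f[:2]@u)
    print(round(s,4),prog().round(4),'Fu',F.round(2),'Fz',f[2].round(2))
    if F>9: break
robot.sleep(.4); st()
s=snap('scene','s5'); t=snap('top','t5')
cv2.imwrite('pics/c5.png',np.hstack([cv2.resize(s['image'][90:190,230:390],(398,250)),cv2.resize(t['image'][170:290,85:275],(398,250))]))
E
```

```text
0.1607 0.1604 Fu 5.73 Fz -3.24
0.1613 0.1608 Fu 6.11 Fz -3.47
0.1619 0.1613 Fu 7.03 Fz -3.03
0.1625 0.1616 Fu 8.26 Fz -3.09
0.1631 0.1621 Fu 9.49 Fz -2.51
21.65 [ 0.5162 -0.0524  0.0181] F [-2.26 -9.05 -3.54] w 0.0213
```

View pics/c5.png

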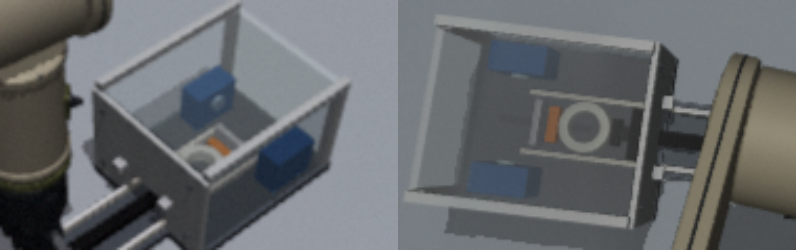

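The spacer ring, at about (583,128) in the top crop, lies against the orange buffer at (552,124). It was held at about 9 N. I'll withdraw now.

```bash
cat > b.py <<'E'
from h import *
from m3 import fit
robot.move_l(at(.13,.0185),feed=.04); robot.move_l(at(-.02,.0185),feed=.1); robot.sleep(.2); st('out')
robot.move_l(at(-.03,.13),feed=.15); robot.sleep(.2)
fit(('wrist','top'),(.09,.17),'y')
robot.move_to([*GP,0.10],ori(HD-90)); robot.sleep(.3); st()
s=snap('wrist','w6'); t=snap('top','t6')
cv2.imwrite('pics/c6.png',np.hstack([cv2.resize(s['image'],None,fx=.71,fy=.71,interpolation=cv2.INTER_AREA),cv2.resize(t['image'][170:290,85:265],(398,298))]))
E
python3 b.py
```

```text
24.57 [ 0.4992 -0.2333  0.0185] F [ 0.28 -0.19 -1.72] w 0.0212 out
wrist 7902 slope deg -1.07 z@0,.21 rel tcp [0.009  0.0051] lat@0,.21 [-0.     -0.0004] amax 0.1165
top 664 slope deg -1.03 z@0,.21 rel tcp [0.0081 0.0044] lat@0,.21 [0.0004 0.0005] amax 0.2092
27.19 [ 0.451  -0.3405  0.1001] F [-0.72  0.08 -1.42] w 0.0214
```

View pics/c6.png

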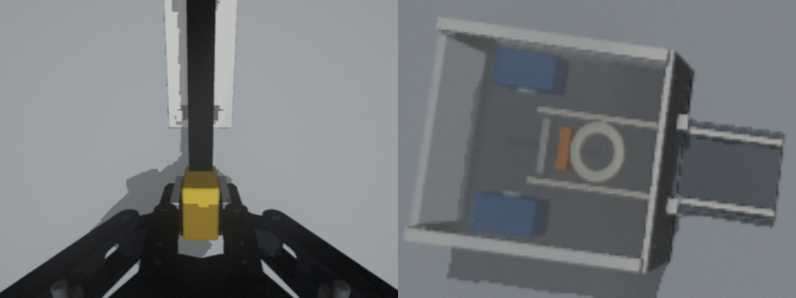

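The bar is aligned over the cradle in the wrist view. The spacer is against the buffer and the lane is empty. The stick has pitched down by about 1°, so I'll compensate by tilting the tool about the bar's y axis while lowering.

```bash
python3 - <<'E'
from h import *
ax=np.array([-np.sin(np.radians(HD)),np.cos(np.radians(HD)),0])
o=(R.from_rotvec(-ax*np.radians(1.0))*R.from_quat(ori(HD-90))).as_quat()  # tip up
robot.move_l([*GP,0.055],rotation=o); robot.sleep(.2)
g=robot.move_l([*GP,.0275],feed=.03,guard=8); robot.sleep(.2); st(g)
fingers.let_go(); robot.sleep(.3); st('open')
robot.move_l([*GP,0.13],rotation=ori(HD-90)); 
robot.move_l([*GP,0.22]); robot.sleep(.2)
s=snap('wrist','w2'); 
robot.move_to([0.45,-0.02,0.35],ori(-5.7)); robot.sleep(.2); w=snap('wrist','w7'); c=snap('scene','s7'); t=snap('top','t7'); st()
cv2.imwrite('pics/c7.png',np.hstack([cv2.resize(s['image'],None,fx=.71,fy=.71,interpolation=cv2.INTER_AREA),cv2.resize(c['image'][90:320,110:417],(398,298))]))
E
python3 m2.py | tail -3
```

```text
29.21 [ 0.451  -0.3408  0.0278] F [-1.04 -0.55 -1.43] w 0.0212 False
30.15 [ 0.4508 -0.3407  0.0275] F [0.77 0.54 0.25] w 0.0852 open
33.63 [ 0.45   -0.0205  0.3497] F [-0.1   0.07 -0.07] w 0.0856
grip 705 ((0.4505265951156616, -0.341169536113739), (0.03486265242099762, 0.020684121176600456), 4.1362833976745605) 0.05948294736064952
bar 2490 [ 0.55062345 -0.33483898  0.03558864] 3.6013655146749386
cradle base 5480 ((0.5490496158599854, -0.33458831906318665), (0.14945191144943237, 0.0695001408457756), 3.7364108562469482) 0.005604799868639404
```

View pics/c7.png

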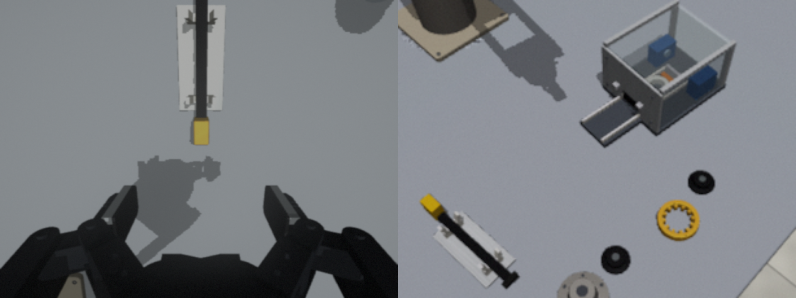

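The stick lies in both forks, with its grip within 1 mm of where it started. The port is dark (flap down) and the other parts look unmoved. I'll do one ray check on the spacer, then hand in.

```bash
python3 - <<'E'
from h import *
s=dict(np.load('t7.npz')); f=210/np.tan(np.radians(float(s['fovy']))/2)
d=R.from_quat(s['rotation']).as_matrix()@np.array([(175-s['cx'])/f,(231.2-s['cy'])/f,1])
p=s['xyz']+d*(.03-s['xyz'][2])/d[2]; print('spacer booth x',(p[:2]-MO)@u-.11,'lat',(p[:2]-MO)@[-u[1],u[0]])
a=dict(np.load('top0.npz'))['image'][110:170,215:390].astype(int); print('parts diff',abs(a-s['image'][110:170,215:390]).max(-1).__gt__(60).sum())
# flap: points in the port opening
P=cloud(dict(np.load('s7.npz'))); q=P.reshape(-1,3); l=(q[:,:2]-MO)@u-.11; n=(q[:,:2]-MO)@[-u[1],u[0]]
k=(abs(n)<.022)&(q[:,2]>.018)&(q[:,2]<.046)&(l>-.02)&(l<.05); print('flap pts x',k.sum(),np.percentile(l[k],[5,50,95]) if k.any() else None)
robot.job_done(); st()
E
```

```text
spacer booth x 0.07465057679989819 lat 0.001537496199367373
parts diff 0
flap pts x 43 [-3.39047145e-05  1.26337403e-03  2.41450782e-03]
the job is handed in; nothing more can be done
the job is handed in; nothing more can be done
```

I handed the job in at about 34 s on the robot's clock, well inside the 67 s limit. The interface gives no verdict, so the results below rest on my own checks.

**What I did:** I took the stick from its cradle and pushed the spacer through the flap. I felt the buffer with the tip about 50 mm inside the port, then pressed in 0.6 mm steps to about 9 N and held it for about 0.4 s. That force is at the wrist, so it includes any drag from the flap. I then drew the stick out and laid it back in the cradle.

**Last checks:**
- **Spacer:** its centre is about 75 mm past the port (64 mm needed). It lay flat beside the buffer in the images.
- **Flap:** the depth points in the port lie 0–2 mm from the plate's inner face, so it is hanging shut.
- **Stick:** the grip is within 1 mm of its starting place and at the same height, and its heading agrees within 0.4°.
- **Other parts:** the hub, stator and caps show no change between the first and last top pictures.
- **Gripper:** it is open and well clear, touching nothing.

**One thing to note:** the stick pitched about 1° nose-down in the grip during the push. I tilted the tool to correct for this when laying it down.

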